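# Pack the fitted spice box on the pantry counter

## Task

Pack the spice box: stand the wide round jar in the round well, the square tin in the square well and the oblong tin in the oblong well, each flat on the bottom and set down rather than dropped, and press the corked vial upright into the dark foam cutout until it is fully home. Leave the narrow round jar and the six-sided tin standing where they are; they do not belong in the box.

Things in the scene. Friction and masses are not known exactly. Their poses are not given: they have to be found in the camera images.
- jar_wide: Wide round glass jar of brown spice with a flat silver lid, straight sides: 60 mm diameter, 70 mm high, about 160 g. Origin: centre of its underside; z up. Loose, standing upright on the table. 
- tin_square: Square steel tin with silver lid, 46 x 46 mm, 70 mm high, about 140 g. Origin: centre of its underside; z up. Loose, standing upright on the table. x and y square to its faces.
- tin_oblong: Oblong steel tin with silver lid, 64 mm long (x) by 34 mm wide (y), 70 mm high, about 140 g. Origin: centre of its underside; z up. Loose, standing upright on the table. 
- vial: Slim glass vial of brown spice with a small cork: body 32 mm diameter and 68 mm high (foot tapered to 25 mm over the lowest 9 mm), cork 20 mm diameter on top to 82 mm; about 90 g. Origin: centre of its underside; z up. Loose, standing upright on the table. 
- jar_narrow: Look-alike that does not belong in the box: narrow round glass jar with a flat silver lid, 44 mm diameter, 70 mm high. Origin: centre of its underside; z up. Loose, standing upright on the table. 
- tin_hex: Look-alike that does not belong in the box: six-sided steel tin with silver lid, 46 mm across flats, 53 mm across corners, 70 mm high. Origin: centre of its underside; z up. Loose, standing upright on the table. 
- well_round: Pale wooden insert with a round well 78 mm in diameter at its centre, 25 mm deep (floor 5 mm above its origin); a 94 x 94 mm block, 30 mm high, one of four, 2 by 2 (96 mm apart, same yaw, order varies), in a fixed dark wooden tray; its 6 mm walls stand 1 mm above the blocks. Origin: centre of its underside, 6 mm above the table; z up. 
- well_square: Pale wooden insert with a square well 64 x 64 mm at its centre, 25 mm deep (floor 5 mm above its origin), sides along its x and y; a 94 x 94 mm block, 30 mm high, one of four, 2 by 2 (96 mm apart, same yaw, order varies), in a fixed dark wooden tray; its 6 mm walls stand 1 mm above the blocks. Origin: centre of its underside, 6 mm above the table; z up. 
- well_oblong: Pale wooden insert with an oblong well 82 mm (along its x) by 52 mm (along its y) at its centre, 25 mm deep (floor 5 mm above its origin); a 94 x 94 mm block, 30 mm high, one of four, 2 by 2 (96 mm apart, same yaw, order varies), in a fixed dark wooden tray; its 6 mm walls stand 1 mm above the blocks. Origin: centre of its underside, 6 mm above the table; z up. 
- foam_nest: Dark grey foam block, size and place as well_round's, snug cutout for the vial at its centre: four springy faces 28 mm apart, bevelled to 38 mm at the mouth, 25 mm deep (hard floor 5 mm above its origin). The vial sinks only half in by its weight: a push of some 8 to 16 N seats it, and the foam then holds and centres it. Origin: centre of its underside, 6 mm above the table; z up. 
Things that resemble listed ones, but are neither listed nor needed, are in the scene too. What is shaped like the tin_square but pink or purple is not meant.

How it is judged:
By the outcome, as a careful person would: the job done as asked, in the order asked, and still so for the second after the job is handed in, with the robot touching nothing.
It also fails if it takes over 109 s, if anything falls off the work surface, if the arm or the gripper's body presses on something with over 40 N, if the wrist force passes 120 N, or if a joint passes its speed limit or range.

## Robot

A 6-joint arm with a two-finger parallel gripper is mounted at the origin on the work surface. World frame = base frame: x ahead of the robot, y to its left, z up, the work surface at z = 0. Lengths are in mm, angles in rad, forces in N, time in s.
With the tool pointing down it reaches from about 375 to 925 mm from the base axis. Payload 5.7 kg.
Tool frame: the origin (TCP) lies at the very end of the fingers, on their centre line; the grasp point (between the pads) lies 19 mm behind it; z points along the fingers, y is the line along which they close (so a half turn about z gives the same grasp; the last joint's range is limited). The gripper opens to 88 mm and grips with 3 to 60 N. Pads are 20 mm wide; open, the fingers measure 115 mm over their backs; the gripper's body (75 mm by 178 mm) begins 61 mm behind the grasp point.
Start: joints at [1.14, 0.359, 1.51, -0, 1.272, -0.115], TCP at [186.337, 570.295, 187.723] pointing down, gripper open.
Joint ranges: [-2.97, 2.97], [-1.01, 2.36], [0.21, 2.38], [-0.96, 4.11], [0.2, 2.71], [-2.98, 2.98]. Speed limits (rad/s): [2.39, 2.39, 3.14, 3.14, 3.14, 3.14].

## Interface

Orientations are given as a unit quaternion [x, y, z, w].
In Python, from station import bot, imaging gives the robot as it stands.
- The arm moves only by the tool send_rows, never from a script. Its argument "increments" is a list of rows, each an object of numbers: "dx", "dy", "dz": the shift along the world's x, y, z in mm; "spin": the turn about the world's z in rad. In form: [{"dx": .., "dy": .., "dz": .., "spin": ..}, ...]. A call has 1 to 12 rows; each row shifts and turns the commanded pose from where the row before left it; what a row does not reach is not made up. A row lasts 1/12 s, in which the tool goes at most 41.7 mm and 7.16 degrees, less where a joint would pass 70% of its speed; a pose out of reach is approached as far as the arm can. A call is refused whole if a number of a shift passes 41.7 or a number of a turn 0.125, either way. A call with a gripper value outside its range is refused whole. "gripper" is the finger opening in mm, from 0 to 87.8, set as the call begins (left out, the last holds). The fingers move at their own pace and stop on an object; "grip_force" is the grip in N (left out, the last holds). Time passes only in rows, so rows that do not move let the fingers close. It gives the time, the measured TCP pose, the force, the opening and the grip force at its end, in the units of the state.
- bot.read_state(): the state, without advancing time (a new reading comes with each control period).
- imaging.read_camera(name): name is "side" or "top" or "wrist"; returns a dict with "pixels" (400x640x3 uint8, blue, green, red), "K" (3x3 intrinsics, pixels), "R" (3x3) and "t" (3): a world point X has camera coordinates R X + t. Camera axes: x right, y down, z forward; pixel columns grow to the right and rows downward; lengths in mm; the calibration is good to about 2 mm. A picture is of the moment at which its call begins. There is no depth.
- bot.finish_job(): hands the job in; it is judged then, once.
The state is a dict: "clock": time; "qpos": joint angles; "qvel": joint speeds; "joint_efforts": joint torques, N m; "eef_pos": TCP position; "tool_rot": TCP orientation; "ft_force": force on the tool from outside, world axes, zero at the start; "ft_torque": the same for the moment, N m; "width": finger opening in mm; "finger_force": force on a finger pad.
Only numpy, scipy, OpenCV 4.12 (cv2) and the standard library are available. Lean on these libraries where they do the work, as an engineer would, in place of code of your own. Each camera call takes 0.05 s, during which the arm holds its last target. There are 200 camera calls.

## Working session

There is one attempt and no reset: what is moved stays moved. The work goes in short steps, Python scripts to look and compute and a tool call to move; the robot and the scene stay as the last step left them, time stands still between calls to the robot, and variables do not carry over. Pictures are saved under pics/ and viewed, at most 14 in all, crops included, and the job is handed in when it is done.

Besides the shell and the picture viewer there is one more tool, called by a JSON object that holds its "method" and its "body", one argument or row to a line. send_rows: Moves the arm, as the interface text tells. Its arguments: {"type":"object","properties":{"increments":{"type":"array","items":{"type":"object","properties":{"dx":{"type":"number"},"dy":{"type":"number"},"dz":{"type":"number"},"spin":{"type":"number"}}}},"gripper":{"type":"number"},"grip_force":{"type":"number"}},"required":["increments"]}

```bash
mkdir -p pics; ls; python3 - <<'E'
from station import bot, imaging
import cv2,numpy as np
s=bot.read_state(); print(s)
for n in("top","side"):
    c=imaging.read_camera(n); cv2.imwrite(f"pics/{n}0.png",c["pixels"]); print(n,c["K"],c["R"],c["t"])
    np.savez(f"{n}0.npz",**c)
E
```

```text
pics
{'clock': 0.0, 'qpos': array([ 1.13986820e+00,  3.59455007e-01,  1.51138684e+00, -2.31321783e-05,
        1.27246755e+00, -1.15139336e-01]), 'qvel': array([-0.00073455, -0.00076096,  0.00039127, -0.00157235,  0.00125426,
       -0.00038177]), 'joint_efforts': array([ 4.95378335e-04, -5.15372157e+01, -2.70722187e+01,  6.74940809e-02,
        3.49707878e-02, -1.45090567e-04]), 'eef_pos': array([186.07857706, 569.66640584, 186.95673879]), 'tool_rot': array([ 1.57235721e-01,  9.87560728e-01, -8.29555784e-04, -2.20820574e-04]), 'ft_force': array([-0.31969019,  0.62845366,  0.14027619]), 'ft_torque': array([ 0.02941812,  0.02596882, -0.00647358]), 'finger_force': 0.0, 'width': 87.62530960105532}
top [[498.10017404   0.         325.89486096]
 [  0.         498.10017404 200.4190973 ]
 [  0.           0.           1.        ]] [[ 0.00833742 -0.99992865 -0.00855512]
 [-0.9878369  -0.00690755 -0.15534012]
 [ 0.15526994  0.0097462  -0.987824  ]] [  87.30739226  486.01097039 1135.87584963]
side [[423.89668956   0.         324.7430368 ]
 [  0.         423.89668956 197.25198492]
 [  0.           0.           1.        ]] [[ 9.05996472e-01 -4.23284926e-01 -5.14446129e-04]
 [-3.04305860e-01 -6.50488645e-01 -6.95889694e-01]
 [ 2.94224976e-01  6.30630156e-01 -7.18148501e-01]] [-414.53620045  234.74348669  717.10369599]
```

View pics/top0.png

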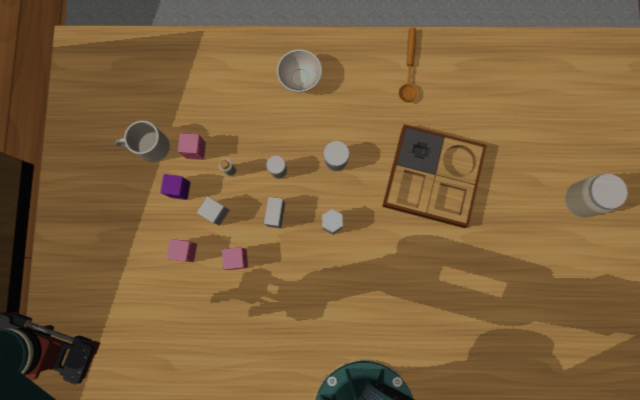

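View pics/side0.png

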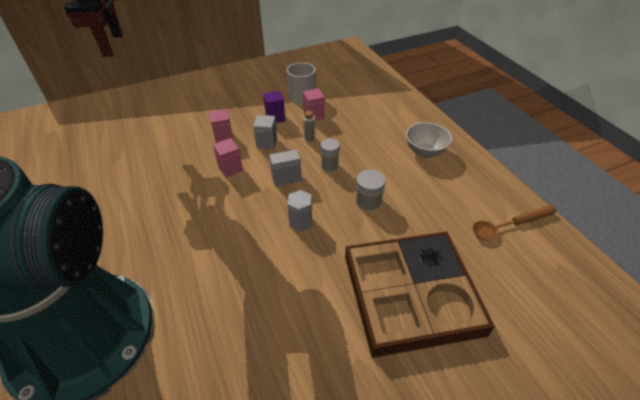

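The top view shows the vial (226,167), narrow jar (276,166), wide jar (336,155), hex tin (332,221), oblong tin (274,212) and square tin (211,210). In the tray, the foam is at (420,150), round well (460,160), oblong well (411,188) and square well (451,199). The side view confirms all of these.

```bash
python3 - <<'E'
import cv2,numpy as np
t=np.load("top0.npz")["pixels"];s=np.load("side0.npz")["pixels"]
a=cv2.resize(t[120:240,190:350],None,fx=5,fy=5,interpolation=cv2.INTER_CUBIC)
b=cv2.resize(s[100:240,240:400],None,fx=4.2,fy=4.2,interpolation=cv2.INTER_CUBIC)
c=cv2.resize(t[115:235,375:495],None,fx=5,fy=5,interpolation=cv2.INTER_CUBIC)
for n,i in zip("abc",(a,b,c)): cv2.imwrite(f"pics/c_{n}.png",i)
E
```

```text
(no output)
```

View pics/c_a.png

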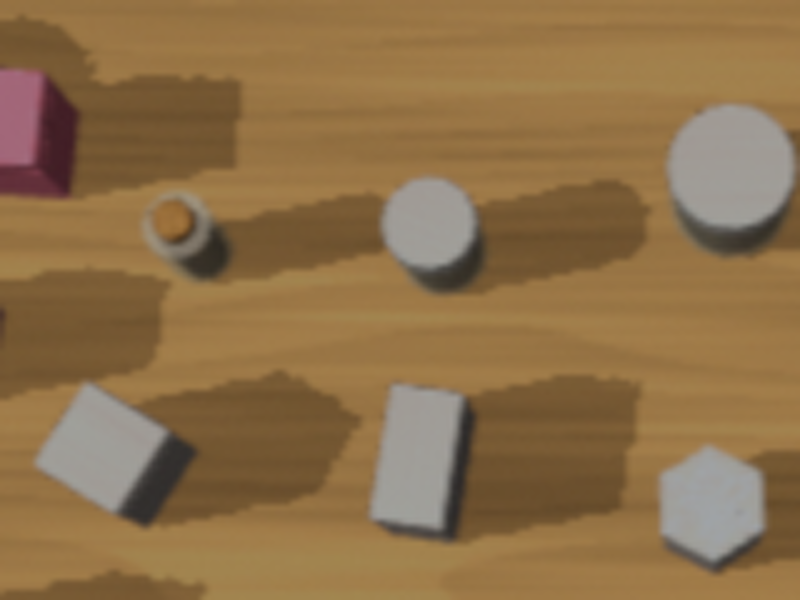

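View pics/c_b.png

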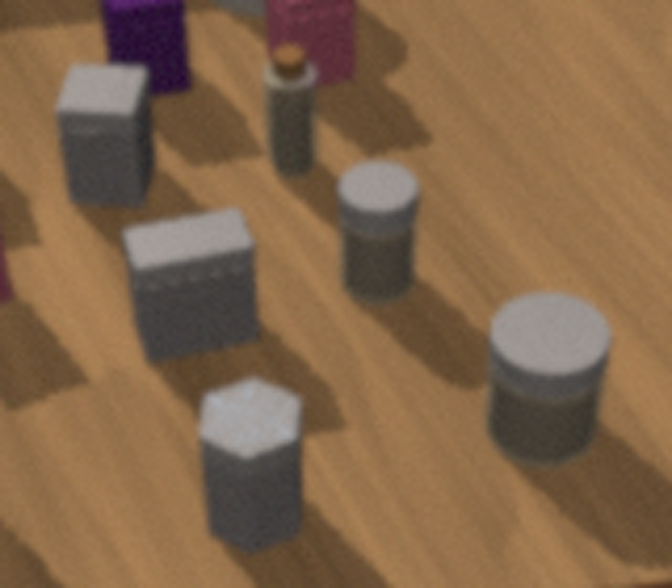

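View pics/c_c.png

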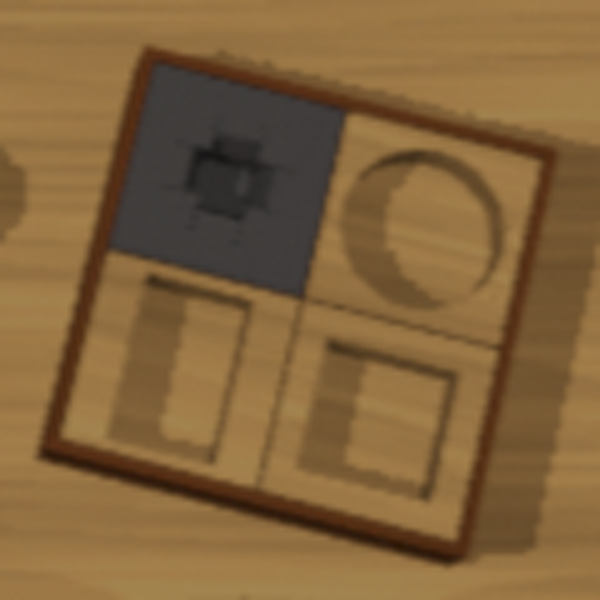

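Crops confirm it: clean bright lids, the cork at c_a (172,220), foam top-left, and tray corners at c_c (148,50), (553,152), (460,555), (43,455). Next I segment and triangulate.

```bash
cat > h.py <<'E'
import cv2,numpy as np
def ray(c,uv):
    d=c["R"].T@np.linalg.inv(c["K"])@np.array([uv[0],uv[1],1.]); o=-c["R"].T@c["t"]; return o,d/np.linalg.norm(d)
def onz(c,uv,z):
    o,d=ray(c,uv); return o+d*(z-o[2])/d[2]
def tri(pairs):
    A=0;b=0
    for c,uv in pairs:
        o,d=ray(c,uv);P=np.eye(3)-np.outer(d,d);A=A+P;b=b+P@o
    X=np.linalg.solve(A,b); return X,[np.linalg.norm(np.cross(X-ray(c,u)[0],ray(c,u)[1])) for c,u in pairs]
def proj(c,X):
    p=c["K"]@(c["R"]@X+c["t"]); return p[:2]/p[2]
def blobs(mask,amin):
    cs,_=cv2.findContours(mask.astype(np.uint8),cv2.RETR_EXTERNAL,cv2.CHAIN_APPROX_NONE)
    return [k for k in cs if cv2.contourArea(k)>amin]
def cen(k):
    m=cv2.moments(k);return np.array([m["m10"]/m["m00"],m["m01"]/m["m00"]])
def lids(c,thr):
    h=cv2.cvtColor(c["pixels"],cv2.COLOR_BGR2HSV).astype(int)
    return (h[...,1]<50)&(h[...,2]>thr)
def cork(c):
    h=cv2.cvtColor(c["pixels"],cv2.COLOR_BGR2HSV).astype(int)
    return (h[...,0]<17)&(h[...,1]>150)&(h[...,2]>90)
E
python3 - <<'E'
from h import *
T=dict(np.load("top0.npz"));S=dict(np.load("side0.npz"))
T["K"];
top={"jar_wide":(336,153),"square":(211,210),"oblong":(274,212),"narrow":(276,165),"hex":(332,221)}
side={"jar_wide":(370,180),"square":(264,122),"oblong":(285,158),"narrow":(330,146),"hex":(300,200)}
bt=blobs(lids(T,135),60);bs=blobs(lids(S,140),30)
def near(bs,p): return min(bs,key=lambda k:np.linalg.norm(cen(k)-p))
for n in top:
    k=near(bt,top[n]);q=near(bs,side[n])
    X,r=tri([(T,cen(k)),(S,cen(q))])
    pts=np.array([onz(T,p[0],70)[:2] for p in k],np.float32)
    rc=cv2.minAreaRect(pts)
    print(n,cen(k),cen(q),X.round(1),np.round(r,1),onz(T,cen(k),70).round(1),"rect",np.round(rc[0],1),np.round(rc[1],1),round(rc[2],1),cv2.contourArea(k),cv2.contourArea(q))
    if n=="oblong":print(cv2.boxPoints(rc).round(0).tolist())
for c,p in((T,(225,164)),(S,(309,114))):
    print("cork",[(cen(k).round(1),cv2.contourArea(k)) for k in blobs(cork(c),4) if np.linalg.norm(cen(k)-p)<25])
h=cv2.cvtColor(T["pixels"],cv2.COLOR_BGR2HSV)
for p in((405,125),(395,165),(420,130),(430,140),(440,170),(451,150),(225,164),(224,166)):print(p,h[p[1],p[0]])
E
```

```text
jar_wide [335.7183843  152.72895432] [370.52335165 178.65842491] [594.1  68.5  69.1] [1. 1.] [592.9  68.8  70. ] rect [593.5  68.1] [55.  55.9] 0.4 441.5 364.0
square [209.43880597 209.01044776] [263.36197022 120.68155785] [459.5 357.6  68.9] [0.8 0.8] [458.6 357.4  70. ] rect [458.6 357.3] [43.5 44.6] 58.6 335.0 145.5
oblong [272.50566224 210.69965534] [284.24792139 156.15117158] [457.  212.6  68.9] [1.1 1.1] [455.7 212.7  70. ] rect [455.8 212.5] [31.8 62.2] 82.1 338.5 220.5
[[423.0, 201.0], [484.0, 193.0], [489.0, 224.0], [427.0, 233.0]]
narrow [275.1524024  163.97072072] [329.64705882 143.78186275] [566.5 209.1  68.9] [1.1 1.1] [565.2 209.3  70. ] rect [565.2 208.5] [38.  39.7] 0.4 222.0 136.0
hex [331.7344     220.10453333] [298.94816154 198.893912  ] [435.9  76.8  69.9] [0.9 0.9] [435.  77.  70.] rect [434.2  76.4] [48.1 45.6] 0.5 312.5 276.5
cork [(array([224.8, 163.3]), 13.5)]
cork []
(405, 125) [ 13 193  91]
(395, 165) [ 12 183  81]
(420, 130) [ 11 162  74]
(430, 140) [ 6 20 64]
(440, 170) [ 17 142 149]
(451, 150) [ 17 145 123]
(225, 164) [ 16 157 158]
(224, 166) [ 16 160 145]
```

```bash
python3 - <<'E'
from h import *
T=dict(np.load("top0.npz"));S=dict(np.load("side0.npz"))
h=cv2.cvtColor(S["pixels"],cv2.COLOR_BGR2HSV).astype(int)
print(h[108:118:2,303:316:2,:].tolist())
for nm,c,box in(("top",T,(375,115,495,235)),("side",S,(335,225,500,360))):
    h=cv2.cvtColor(c["pixels"],cv2.COLOR_BGR2HSV).astype(int)
    roi=np.zeros(h.shape[:2],bool);roi[box[1]:box[3],box[0]:box[2]]=1
    foam=roi&(h[...,1]<60)&(h[...,2]<110)
    foam=cv2.morphologyEx(foam.astype(np.uint8),cv2.MORPH_CLOSE,np.ones((9,9)))
    k=max(blobs(foam,100),key=cv2.contourArea)
    ap=cv2.approxPolyDP(cv2.convexHull(k),4,True)[:,0]
    print(nm,"foam",cen(k),cv2.contourArea(k),ap.tolist())
    pts=np.array([onz(c,p[0],36)[:2] for p in k],np.float32);rc=cv2.minAreaRect(pts)
    print(" rect",np.round(rc,1) if 0 else rc)
    # red rim
    red=roi&(h[...,1]>155)&(h[...,2]<120)&(h[...,0]<15)
    red=cv2.morphologyEx(red.astype(np.uint8),cv2.MORPH_CLOSE,np.ones((3,3)))
    cs,hi=cv2.findContours(red,cv2.RETR_CCOMP,cv2.CHAIN_APPROX_NONE)
    for kk,hh in zip(cs,hi[0]):
        if cv2.contourArea(kk)>1500:
            for z in (37,):
                pts=np.array([onz(c,p[0],z)[:2] for p in kk],np.float32);rc=cv2.minAreaRect(pts)
                print(" rim hole" if hh[3]>=0 else " rim outer",z,rc, cv2.contourArea(kk))
E
```

```text
[[[6, 106, 101], [174, 118, 97], [176, 118, 99], [174, 126, 95], [175, 119, 92], [174, 123, 93], [174, 127, 90]], [[9, 117, 122], [176, 116, 101], [7, 127, 114], [7, 127, 114], [0, 109, 103], [175, 120, 96], [173, 129, 93]], [[12, 122, 136], [11, 132, 126], [14, 141, 146], [15, 141, 146], [13, 137, 132], [179, 114, 96], [173, 127, 92]], [[15, 111, 147], [12, 125, 110], [14, 140, 129], [15, 142, 133], [14, 141, 105], [2, 82, 96], [174, 109, 94]], [[17, 76, 150], [15, 88, 99], [14, 136, 75], [15, 154, 78], [14, 126, 73], [4, 46, 116], [176, 77, 103]]]
top foam [420.02719615 150.32635379] 1385.0 [[406, 128], [442, 137], [434, 173], [397, 163]]
 rect ((609.0234985351562, -133.62628173828125), (92.04502868652344, 92.98478698730469), 75.57967376708984)
 rim outer 37 ((548.6427001953125, -167.213623046875), (204.76185607910156, 208.05284118652344), 75.56326293945312) 7225.5
 rim hole 37 ((550.788818359375, -167.8092803955078), (197.55630493164062, 196.8944854736328), 75.5447998046875) 6595.0
side foam [430.49319124 258.3321492 ] 1970.5 [[444, 235], [463, 274], [415, 282], [400, 242]]
 rect ((610.73681640625, -134.3471221923828), (92.93722534179688, 93.17792510986328), 75.402099609375)
 rim outer 37 ((546.9114379882812, -175.5184326171875), (217.30166625976562, 207.4035186767578), 75.58656311035156) 1854.5
```

Checks hold: lids at about 69 mm, foam rect 92×93, tray rim inner about 192–197. The tray yaw is −14.5°, with its centre near (551.5,−168). I start towards the wide jar.

{"method": "send_rows", "body": {
  "increments": [
    {"dx": 20, "dy": -25},
    {"dx": 20, "dy": -25},
    {"dx": 20, "dy": -25},
    {"dx": 20, "dy": -25},
    {"dx": 20, "dy": -25},
    {"dx": 20, "dy": -25},
    {"dx": 20, "dy": -25},
    {"dx": 20, "dy": -25},
    {"dx": 20, "dy": -25},
    {"dx": 20, "dy": -25},
    {"dx": 20, "dy": -25},
    {"dx": 20, "dy": -25}
  ],
  "gripper": 87.8,
  "grip_force": 20
}}

```text
$.increments[0]: bad value
```

{"method": "send_rows", "body": {
  "increments": [
    {"dx": 21, "dy": -25, "spin": 0.03},
    {"dx": 21, "dy": -25, "spin": 0.03},
    {"dx": 21, "dy": -25},
    {"dx": 21, "dy": -25},
    {"dx": 21, "dy": -25},
    {"dx": 21, "dy": -25},
    {"dx": 21, "dy": -25},
    {"dx": 21, "dy": -26},
    {"dx": 0},
    {"dx": 0}
  ]
}}

```text
$.increments[0]: bad value
```

```bash
cat >> h.py <<'E'
def yaw(s):
    x,y,z,w=s["tool_rot"]; return np.degrees(np.arctan2(1-2*(x*x+z*z),2*(x*y-z*w)))%180
E
python3 - <<'E'
from station import bot, imaging
from h import *
s=bot.read_state();print(s["clock"],s["eef_pos"],yaw(s),s["width"],s["tool_rot"])
c=imaging.read_camera("wrist");np.savez("w1.npz",**c);cv2.imwrite("pics/w1.png",c["pixels"])
print(-c["R"].T@c["t"],c["R"][2],proj(c,np.array([594,68.5,70])))
E
```

```text
0.1 [186.05973    569.72102106 187.00411165] 71.90792641579151 88.03729406695662 [ 1.57228035e-01  9.87561977e-01 -7.99561550e-04 -2.18547116e-04]
[111.05391836 594.72064602 383.39070003] [ 0.27089476 -0.08954749 -0.95843481] [109.97059705 499.21619647]
```

View pics/w1.png

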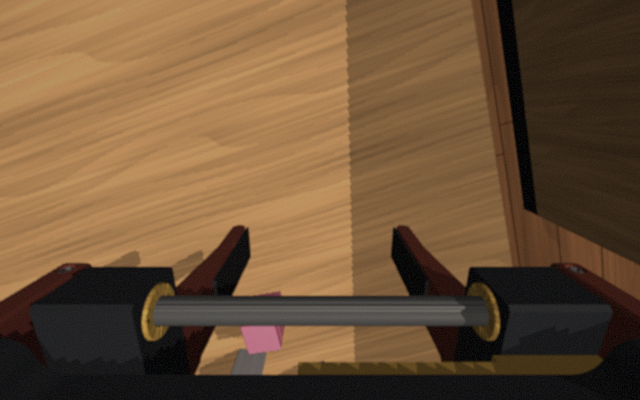

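The move was refused because each row needs all four fields. The wrist picture still shows the start pose: fingertips at (240,230) and (400,230), with only a pink block near (263,335).

{"method": "send_rows", "body": {
  "increments": [
    {"dx": 20, "dy": -25, "dz": 0, "spin": 0},
    {"dx": 20, "dy": -25, "dz": 0, "spin": 0},
    {"dx": 20, "dy": -25, "dz": 0, "spin": 0},
    {"dx": 20, "dy": -25, "dz": 0, "spin": 0},
    {"dx": 20, "dy": -25, "dz": 0, "spin": 0},
    {"dx": 20, "dy": -25, "dz": 0, "spin": 0},
    {"dx": 20, "dy": -25, "dz": 0, "spin": 0},
    {"dx": 20, "dy": -25, "dz": 0, "spin": 0},
    {"dx": 20, "dy": -25, "dz": 0, "spin": 0},
    {"dx": 20, "dy": -25, "dz": 0, "spin": 0},
    {"dx": 20, "dy": -25, "dz": 0, "spin": 0},
    {"dx": 20, "dy": -25, "dz": 0, "spin": 0}
  ],
  "gripper": 87.8,
  "grip_force": 20
}}

```text
clock: 1.15
eef_pos: [426.9, 268.8, 187.6]
tool_rot: [0.157, 0.988, -0.0, -0.0]
ft_force: [0.2, 0.3, -0.2]
width: 87.6
finger_force: 0.0
```

{"method": "send_rows", "body": {
  "increments": [
    {"dx": 21, "dy": -25, "dz": 0, "spin": 0.03},
    {"dx": 21, "dy": -25, "dz": 0, "spin": 0.03},
    {"dx": 21, "dy": -25, "dz": 0, "spin": 0},
    {"dx": 21, "dy": -25, "dz": 0, "spin": 0},
    {"dx": 21, "dy": -25, "dz": 0, "spin": 0},
    {"dx": 21, "dy": -25, "dz": 0, "spin": 0},
    {"dx": 21, "dy": -25, "dz": 0, "spin": 0},
    {"dx": 21, "dy": -26, "dz": 0, "spin": 0},
    {"dx": 0, "dy": 0, "dz": 0, "spin": 0},
    {"dx": 0, "dy": 0, "dz": 0, "spin": 0}
  ]
}}

```text
clock: 1.98
eef_pos: [595.0, 68.0, 187.1]
tool_rot: [0.129, 0.992, -0.0, -0.0]
ft_force: [-0.3, 0.4, -0.5]
width: 87.8
finger_force: 0.0
```

```bash
python3 - <<'E'
from station import bot, imaging
from h import *
s=bot.read_state();print(s["clock"],s["eef_pos"],yaw(s),s["width"])
c=imaging.read_camera("wrist");np.savez("w1.npz",**c);cv2.imwrite("pics/w1b.png",c["pixels"])
print(-c["R"].T@c["t"],c["R"][2],proj(c,np.array([594,68.5,69])))
E
```

```text
1.9833 [594.95141845  67.96636066 187.14100181] 75.18597790540866 87.76795509914085
[518.65167592  88.35990537 383.58825782] [ 0.27547961 -0.07241722 -0.95857537] [320.28045003 181.81078559]
```

View pics/w1b.png

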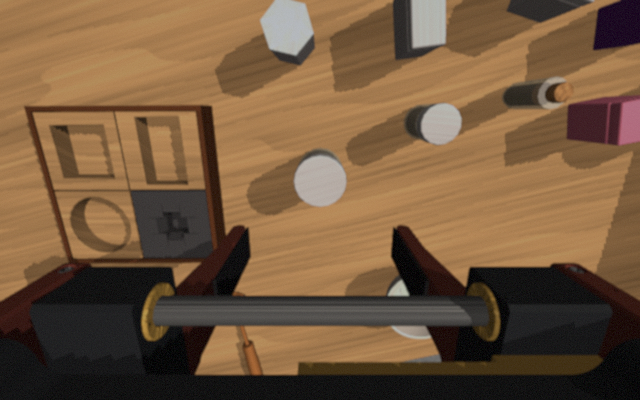

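The wrist view shows the jar lid centred at (320,180), predicted (320,182); the foam at (176,224) and the cork at (562,92). I triangulate the jar, vial and foam with this view while picking up the jar.

```bash
python3 - <<'E'
from h import *
T=dict(np.load("top0.npz"));S=dict(np.load("side0.npz"));W=dict(np.load("w1.npz"))
hw=cv2.cvtColor(W["pixels"],cv2.COLOR_BGR2HSV).astype(int)
print("wcork px",hw[92,562],"table",hw[60,575])
k=min(blobs(lids(W,130),60),key=lambda k:np.linalg.norm(cen(k)-(320,180)))
print("jar",cen(k),tri([(T,(335.7,152.7)),(S,(370.5,178.7)),(W,cen(k))]))
def m(c,box,lo,hi):
    h=cv2.cvtColor(c["pixels"],cv2.COLOR_BGR2HSV); r=np.zeros(h.shape[:2],np.uint8); r[box[1]:box[3],box[0]:box[2]]=cv2.inRange(h,lo,hi)[box[1]:box[3],box[0]:box[2]]; b=blobs(r,3); k=max(b,key=cv2.contourArea); return cen(k),cv2.contourArea(k)
cw=m(W,(545,75,580,110),(5,130,60),(16,255,255)); ct=m(T,(218,156,233,172),(5,100,60),(16,255,255)); cs=m(S,(302,106,316,117),(7,120,60),(17,255,255))
print(cw,ct,cs);print("cork",tri([(W,cw[0]),(T,ct[0]),(S,cs[0])]))
fw=m(W,(130,185,215,262),(0,0,0),(179,70,110));print(fw)
f=cv2.inRange(cv2.cvtColor(W["pixels"],cv2.COLOR_BGR2HSV),(0,0,0),(179,70,110));r=np.zeros_like(f);r[186:258,128:215]=f[186:258,128:215]
r=cv2.morphologyEx(r,cv2.MORPH_CLOSE,np.ones((9,9)));k=max(blobs(r,100),key=cv2.contourArea)
rc=cv2.minAreaRect(np.array([onz(W,p[0],36)[:2] for p in k],np.float32));print("foam W z36",rc,cen(k))
print("foam tri",tri([(W,cen(k)),(T,(420,150.3)),(S,(430.5,258.3))]))
E
```

```text
wcork px [ 14 146 170] table [ 16 136 120]
jar [319.80408265 180.25109949] (array([593.34277614,  68.36387314,  69.18230067]), [np.float64(0.492490741533084), np.float64(1.506756208108225), np.float64(1.2381378915119048)])
(array([567.33479021,  90.79458042]), 572.0) (array([224.16487455, 163.62365591]), 46.5) (array([307.70666667, 112.99555556]), 37.5)
cork (array([563.14801669, 325.96733864,  82.3543669 ]), [np.float64(2.339855194864796), np.float64(1.0446244993867715), np.float64(1.6805813007584116)])
(array([172.81144236, 223.36905019]), 4629.0)
foam W z36 ((608.8480224609375, -133.53712463378906), (93.4798812866211, 93.84207916259766), 75.49128723144531) [172.85153669 223.36715496]
foam tri (array([ 609.29412717, -134.8153926 ,   33.67015793]), [np.float64(1.8000243651860166), np.float64(0.9644603618937507), np.float64(1.828114647508184)])
```

{"method": "send_rows", "body": {
  "increments": [
    {"dx": -1, "dy": 0, "dz": -30, "spin": 0},
    {"dx": 0, "dy": 0, "dz": -30, "spin": 0},
    {"dx": 0, "dy": 0, "dz": -30, "spin": 0},
    {"dx": 0, "dy": 0, "dz": -30, "spin": 0},
    {"dx": 0, "dy": 0, "dz": -20, "spin": 0},
    {"dx": 0, "dy": 0, "dz": -12, "spin": 0},
    {"dx": 0, "dy": 0, "dz": 0, "spin": 0}
  ]
}}

```text
clock: 2.62
eef_pos: [590.1, 70.5, 33.3]
tool_rot: [0.127, 0.992, -0.0, -0.003]
ft_force: [-1.0, -0.3, -0.1]
width: 87.8
finger_force: 0.0
```

{"method": "send_rows", "body": {
  "increments": [
    {"dx": 0, "dy": 0, "dz": 0, "spin": 0},
    {"dx": 0, "dy": 0, "dz": 0, "spin": 0},
    {"dx": 0, "dy": 0, "dz": 0, "spin": 0},
    {"dx": 0, "dy": 0, "dz": 0, "spin": 0},
    {"dx": 0, "dy": 0, "dz": 0, "spin": 0},
    {"dx": 0, "dy": 0, "dz": 0, "spin": 0},
    {"dx": 0, "dy": 0, "dz": 0, "spin": 0},
    {"dx": 0, "dy": 0, "dz": 0, "spin": 0}
  ],
  "gripper": 40,
  "grip_force": 20
}}

```text
clock: 3.28
eef_pos: [593.4, 69.2, 35.9]
tool_rot: [0.128, 0.992, -0.0, 0.0]
ft_force: [-0.8, 0.9, -0.7]
width: 41.0
finger_force: 0.0
```

Opening is 41 with no force, so nothing is held. I look.

```bash
python3 - <<'E'
from station import bot, imaging
from h import *
s=bot.read_state();print(s["clock"],s["eef_pos"],yaw(s),s["width"],s["qpos"])
c=imaging.read_camera("side");np.savez("s2.npz",**c)
d=imaging.read_camera("top");np.savez("t2.npz",**d)
a=cv2.resize(c["pixels"][60:300,240:480],(560,560));b=d["pixels"][100:300,250:450]
cv2.imwrite("pics/s2.png",a)
print(proj(c,s["eef_pos"]),proj(d,s["eef_pos"]))
E
```

```text
3.2833 [593.4176934   69.22209859  35.92391742] 75.33943640113654 40.98419705497496 [ 6.19770716e-04  5.24136684e-01  1.66715257e+00 -1.34960105e-04
  9.50088315e-01 -1.31422297e+00]
[368.44849793 189.85848252] [335.38364289 156.06632686]
```

View pics/s2.png

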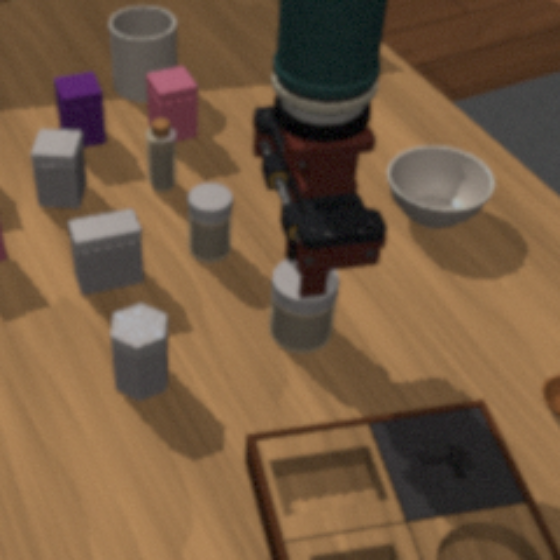

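```bash
python3 - <<'E'
from h import *
W=dict(np.load("w1.npz"));S=dict(np.load("s2.npz"));T=dict(np.load("t2.npz"))
v=np.array([np.cos(np.radians(75.3)),np.sin(np.radians(75.3)),0])
P=np.array([594.95,67.97,187.1])
print("wrist tips expected",proj(W,P+44*v),proj(W,P-44*v), "offset z+19",proj(W,P+44*v+[0,0,19]),proj(W,P-44*v+[0,0,19]))
Q=np.array([593.4,69.2,35.9])
for z in(35.9,55,70,90): print(z,[((proj(S,np.r_[(Q+k*v)[:2],z])-[240,60])*560/240).round(0) for k in(-44,-30,-20.5,20.5)])
b=cv2.resize(T["pixels"][60:230,270:440],(560,560));cv2.imwrite("pics/t2.png",b)
E
python3 -c "
from station import bot;s=bot.read_state();print(s)"
```

```text
wrist tips expected [379.8267461  221.85706507] [259.98947727 221.96988022] offset z+19 [385.45591965 232.45994353] [254.28824907 232.58273848]
35.9 [array([312., 337.]), array([308., 326.]), array([305., 319.]), array([294., 288.])]
55 [array([314., 322.]), array([310., 311.]), array([307., 304.]), array([296., 273.])]
70 [array([315., 310.]), array([311., 299.]), array([308., 292.]), array([297., 261.])]
90 [array([317., 294.]), array([313., 283.]), array([310., 275.]), array([298., 244.])]
{'clock': 3.3833, 'qpos': array([ 6.52060120e-04,  5.24447261e-01,  1.66723299e+00, -1.38078649e-04,
        9.50019841e-01, -1.31414733e+00]), 'qvel': array([ 9.63694209e-04,  1.16291259e-03,  3.22162821e-05,  6.27413399e-04,
       -3.79635717e-04,  6.29589768e-04]), 'joint_efforts': array([ 1.73456294e-03, -5.52859032e+01, -2.03989273e+01,  2.88686366e-03,
        7.48067186e-02,  8.09097855e-05]), 'eef_pos': array([593.31121888,  69.24013804,  35.71649864]), 'tool_rot': array([ 1.27609407e-01,  9.91824497e-01, -6.25844179e-05, -4.60725364e-05]), 'ft_force': array([ 0.04439191, -0.08999503, -0.98571533]), 'ft_torque': array([ 0.00255193, -0.01336077,  0.00510518]), 'finger_force': 0.0, 'width': 40.19753250731924}
```

View pics/t2.png

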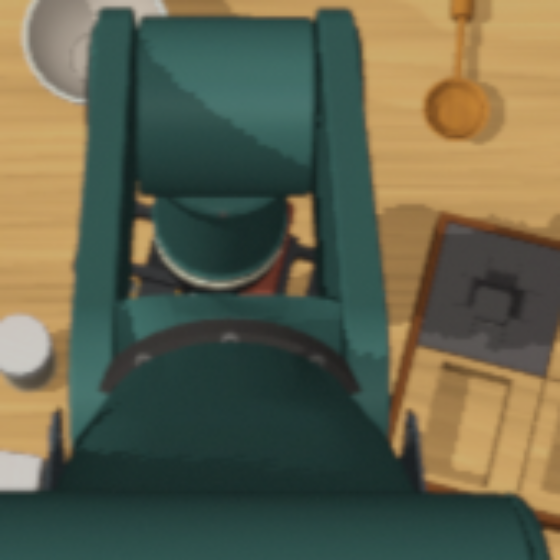

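Seen against the projections, the side view puts the fingertips at about z=70, just above the lid. The wrist view's tip spacing (145 px against 120 px expected) agrees that the tips sit about 35 mm behind the reported TCP. The top view only shows the arm. So I open and go 30 mm lower, which is safe under either reading.

{"method": "send_rows", "body": {
  "increments": [
    {"dx": 0, "dy": 0, "dz": 0, "spin": 0},
    {"dx": 0, "dy": 0, "dz": 0, "spin": 0},
    {"dx": 0, "dy": 0, "dz": 0, "spin": 0},
    {"dx": 0, "dy": 0, "dz": 0, "spin": 0},
    {"dx": 0, "dy": 0, "dz": 0, "spin": 0},
    {"dx": 0, "dy": 0, "dz": 0, "spin": 0},
    {"dx": 0, "dy": 0, "dz": 0, "spin": 0},
    {"dx": 0, "dy": 0, "dz": 0, "spin": 0}
  ],
  "gripper": 87.8
}}

```text
clock: 4.05
eef_pos: [593.4, 69.3, 35.7]
tool_rot: [0.128, 0.992, -0.0, -0.0]
ft_force: [0.8, 0.5, 0.8]
width: 87.1
finger_force: 0.0
```

{"method": "send_rows", "body": {
  "increments": [
    {"dx": 0, "dy": -1, "dz": -5, "spin": 0},
    {"dx": 0, "dy": 0, "dz": -5, "spin": 0},
    {"dx": 0, "dy": 0, "dz": -5, "spin": 0},
    {"dx": 0, "dy": 0, "dz": -5, "spin": 0},
    {"dx": 0, "dy": 0, "dz": -5, "spin": 0},
    {"dx": 0, "dy": 0, "dz": -3, "spin": 0},
    {"dx": 0, "dy": 0, "dz": 0, "spin": 0},
    {"dx": 0, "dy": 0, "dz": 0, "spin": 0}
  ]
}}

```text
clock: 4.72
eef_pos: [593.1, 68.3, 7.4]
tool_rot: [0.128, 0.992, -0.0, -0.0]
ft_force: [0.3, -0.7, 0.3]
width: 87.9
finger_force: 0.0
```

{"method": "send_rows", "body": {
  "increments": [
    {"dx": 0, "dy": 0, "dz": 0, "spin": 0},
    {"dx": 0, "dy": 0, "dz": 0, "spin": 0},
    {"dx": 0, "dy": 0, "dz": 0, "spin": 0},
    {"dx": 0, "dy": 0, "dz": 0, "spin": 0},
    {"dx": 0, "dy": 0, "dz": 0, "spin": 0},
    {"dx": 0, "dy": 0, "dz": 0, "spin": 0},
    {"dx": 0, "dy": 0, "dz": 0, "spin": 0},
    {"dx": 0, "dy": 0, "dz": 0, "spin": 0}
  ],
  "gripper": 45,
  "grip_force": 20
}}

```text
clock: 5.38
eef_pos: [593.5, 68.2, 7.9]
tool_rot: [0.128, 0.992, -0.0, 0.0]
ft_force: [0.5, -0.5, 2.5]
width: 59.7
finger_force: 20.0
```

```bash
python3 - <<'E'
from station import bot, imaging
from h import *
s=bot.read_state();print(s["clock"],s["eef_pos"],yaw(s),s["width"],s["finger_force"],s["ft_force"])
c=imaging.read_camera("side");np.savez("s3.npz",**c)
cv2.imwrite("pics/s3.png",cv2.resize(c["pixels"][120:220,310:430],(600,500),interpolation=cv2.INTER_CUBIC))
w=imaging.read_camera("wrist");np.savez("w3.npz",**w)
E
```

```text
5.3833 [593.46227044  68.23540116   7.92967361] 75.34685737780029 59.73467002535953 20.000228583812714 [ 0.46316046 -0.47302761  2.53205823]
```

View pics/s3.png

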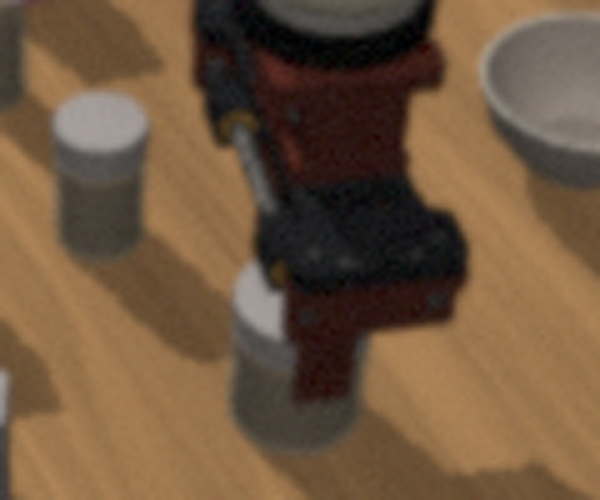

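The jar is gripped at 59.7 mm with 20 N; in the crop the finger tip is at (322,398), about mid-jar height. I check the well centres in the top view and lift.

```bash
python3 - <<'E'
from h import *
T=dict(np.load("top0.npz"))
F=np.array([609.6,-134.2]);a=np.radians(-14.5);u=np.array([np.cos(a),np.sin(a)]);v=np.array([-u[1],u[0]])
for n,p,px in(("round",F-96*v,(459.4,161)),("oblong",F-96*u,(411,188.8)),("square",F-96*u-96*v,(450.6,199.2))):
    print(n,p.round(1),proj(T,np.r_[p,36]).round(1),px,onz(T,px,36).round(1))
E
```

```text
round [ 585.6 -227.1] [459.5 160. ] (459.4, 161) [ 583.1 -226.7   36. ]
oblong [ 516.7 -110.2] [411.  188.1] (411, 188.8) [ 515.  -110.2   36. ]
square [ 492.6 -203.1] [450.6 198.4] (450.6, 199.2) [ 490.7 -203.    36. ]
```

{"method": "send_rows", "body": {
  "increments": [
    {"dx": 0, "dy": 0, "dz": 10, "spin": 0},
    {"dx": 0, "dy": 0, "dz": 20, "spin": 0},
    {"dx": 0, "dy": 0, "dz": 25, "spin": 0},
    {"dx": 0, "dy": 0, "dz": 25, "spin": 0},
    {"dx": 0, "dy": -20, "dz": 0, "spin": 0},
    {"dx": 0, "dy": -25, "dz": 0, "spin": 0},
    {"dx": -1, "dy": -25, "dz": 0, "spin": 0},
    {"dx": -1, "dy": -25, "dz": 0, "spin": 0},
    {"dx": -1, "dy": -25, "dz": 0, "spin": 0},
    {"dx": -1, "dy": -25, "dz": 0, "spin": 0},
    {"dx": -1, "dy": -25, "dz": 0, "spin": 0},
    {"dx": -1, "dy": -25, "dz": 0, "spin": 0}
  ]
}}

```text
clock: 6.48
eef_pos: [586.8, -127.7, 88.0]
tool_rot: [0.128, 0.992, 0.0, -0.0]
ft_force: [0.4, -0.9, -1.5]
width: 59.9
finger_force: 20.0
```

{"method": "send_rows", "body": {
  "increments": [
    {"dx": 0, "dy": -25, "dz": 0, "spin": 0},
    {"dx": 0, "dy": -25, "dz": 0, "spin": 0},
    {"dx": -1, "dy": -25, "dz": 0, "spin": 0},
    {"dx": -1, "dy": -24, "dz": 0, "spin": 0},
    {"dx": 0, "dy": 0, "dz": -20, "spin": 0},
    {"dx": 0, "dy": 0, "dz": -20, "spin": 0},
    {"dx": 0, "dy": 0, "dz": -12, "spin": 0},
    {"dx": 0, "dy": 0, "dz": -6, "spin": 0},
    {"dx": 0, "dy": 0, "dz": 0, "spin": 0},
    {"dx": 0, "dy": 0, "dz": 0, "spin": 0}
  ]
}}

```text
clock: 7.32
eef_pos: [585.4, -225.3, 29.9]
tool_rot: [0.127, 0.992, 0.0, -0.0]
ft_force: [0.2, -0.5, -1.1]
width: 59.3
finger_force: 20.0
```

{"method": "send_rows", "body": {
  "increments": [
    {"dx": 0, "dy": 0, "dz": -2, "spin": 0},
    {"dx": 0, "dy": 0, "dz": -2, "spin": 0},
    {"dx": 0, "dy": 0, "dz": -2, "spin": 0},
    {"dx": 0, "dy": 0, "dz": -1, "spin": 0},
    {"dx": 0, "dy": 0, "dz": -1, "spin": 0},
    {"dx": 0, "dy": 0, "dz": -1, "spin": 0},
    {"dx": 0, "dy": 0, "dz": 0, "spin": 0},
    {"dx": 0, "dy": 0, "dz": 0, "spin": 0}
  ]
}}

```text
clock: 7.98
eef_pos: [585.3, -225.7, 20.7]
tool_rot: [0.128, 0.992, -0.0, -0.0]
ft_force: [0.4, -1.3, -2.4]
width: 59.6
finger_force: 20.0
```

{"method": "send_rows", "body": {
  "increments": [
    {"dx": 0, "dy": -1, "dz": -1, "spin": 0},
    {"dx": 0, "dy": 0, "dz": -0.5, "spin": 0},
    {"dx": 0, "dy": 0, "dz": 0, "spin": 0},
    {"dx": 0, "dy": 0, "dz": 0, "spin": 0}
  ]
}}

```text
clock: 8.32
eef_pos: [585.3, -226.7, 19.2]
tool_rot: [0.128, 0.992, -0.0, -0.0]
ft_force: [0.1, -0.2, -2.2]
width: 59.0
finger_force: 20.0
```

{"method": "send_rows", "body": {
  "increments": [
    {"dx": 0, "dy": 0, "dz": -0.6, "spin": 0},
    {"dx": 0, "dy": 0, "dz": 0, "spin": 0},
    {"dx": 0, "dy": 0, "dz": 0, "spin": 0}
  ]
}}

```text
clock: 8.57
eef_pos: [585.4, -226.8, 19.0]
tool_rot: [0.128, 0.992, -0.0, 0.0]
ft_force: [0.1, 0.3, 1.2]
width: 59.6
finger_force: 20.0
```

Contact (force rose from −2.2 to +1.2 N at the expected height). Release, rise, go to the square tin.

{"method": "send_rows", "body": {
  "increments": [
    {"dx": 0, "dy": 0, "dz": 0, "spin": 0},
    {"dx": 0, "dy": 0, "dz": 0, "spin": 0},
    {"dx": 0, "dy": 0, "dz": 0, "spin": 0},
    {"dx": 0, "dy": 0, "dz": 0, "spin": 0},
    {"dx": 0, "dy": 0, "dz": 0, "spin": 0},
    {"dx": 0, "dy": 0, "dz": 10, "spin": 0},
    {"dx": 0, "dy": 0, "dz": 25, "spin": 0},
    {"dx": 0, "dy": 0, "dz": 35, "spin": 0},
    {"dx": 0, "dy": 0, "dz": 30, "spin": 0},
    {"dx": -3, "dy": 15, "dz": 0, "spin": -0.1},
    {"dx": -6, "dy": 29, "dz": 0, "spin": -0.1},
    {"dx": -6, "dy": 29, "dz": 0, "spin": -0.09}
  ],
  "gripper": 80
}}

```text
clock: 9.57
eef_pos: [571.2, -154.1, 120.4]
tool_rot: [0.273, 0.962, -0.0, 0.002]
ft_force: [-0.6, -0.6, 0.3]
width: 79.8
finger_force: 0.0
```

{"method": "send_rows", "body": {
  "increments": [
    {"dx": -6, "dy": 29, "dz": 0, "spin": 0},
    {"dx": -6, "dy": 29, "dz": 0, "spin": 0},
    {"dx": -6, "dy": 29, "dz": 0, "spin": 0},
    {"dx": -6, "dy": 29, "dz": 0, "spin": 0},
    {"dx": -6, "dy": 29, "dz": 0, "spin": 0},
    {"dx": -6, "dy": 29, "dz": 0, "spin": 0},
    {"dx": -6, "dy": 29, "dz": 0, "spin": 0},
    {"dx": -6, "dy": 29, "dz": 0, "spin": 0},
    {"dx": -6, "dy": 29, "dz": 0, "spin": 0},
    {"dx": -6, "dy": 29, "dz": 0, "spin": 0},
    {"dx": -6, "dy": 29, "dz": 0, "spin": 0},
    {"dx": -6, "dy": 29, "dz": 0, "spin": 0}
  ],
  "gripper": 70
}}

```text
clock: 10.57
eef_pos: [498.1, 195.7, 119.5]
tool_rot: [0.27, 0.963, 0.0, 0.0]
ft_force: [-0.5, -0.8, 0.2]
width: 69.6
finger_force: 0.0
```

{"method": "send_rows", "body": {
  "increments": [
    {"dx": -7, "dy": 29, "dz": 0, "spin": 0},
    {"dx": -7, "dy": 29, "dz": 0, "spin": 0},
    {"dx": -7, "dy": 29, "dz": 0, "spin": 0},
    {"dx": -7, "dy": 29, "dz": 0, "spin": 0},
    {"dx": -7, "dy": 29, "dz": 0, "spin": 0},
    {"dx": -4, "dy": 18, "dz": 0, "spin": 0},
    {"dx": 0, "dy": 0, "dz": 0, "spin": 0},
    {"dx": 0, "dy": 0, "dz": 0, "spin": 0}
  ]
}}

```text
clock: 11.23
eef_pos: [459.1, 358.0, 119.2]
tool_rot: [0.268, 0.963, 0.0, 0.0]
ft_force: [-0.0, -0.5, -0.5]
width: 70.1
finger_force: 0.0
```

```bash
python3 - <<'E'
from station import bot, imaging
from h import *
s=bot.read_state();print(s["clock"],s["eef_pos"],yaw(s),s["width"],s["finger_force"],s["ft_force"])
w=imaging.read_camera("wrist");np.savez("w4.npz",**w)
for n,X in(("sq",(459.3,357.5,69)),("ob",(456.5,212.6,69)),("vial",(563,326,82))): print(n,proj(w,np.array(X)))
for k in blobs(lids(w,130),150):
    rc=cv2.minAreaRect(np.array([onz(w,p[0],70)[:2] for p in k],np.float32)); print(cen(k).round(1),rc)
E
```

```text
11.2333 [459.12954254 357.99875284 119.15277321] 58.855609688926585 70.11340932020326 0.0 [-0.00318248 -0.48285536 -0.4967662 ]
sq [319.76285415 201.50123692]
ob [190.89129137 272.29317066]
vial [347.3806191  309.47712192]
[252.9 350.4] ((565.561279296875, 209.79534912109375), (41.882957458496094, 39.793060302734375), 58.89201736450195)
[181.7 254.8] ((444.64385986328125, 215.33888244628906), (34.310916900634766, 40.754554748535156), 82.32832336425781)
[581.1 236.7] ((618.9071655273438, 544.73193359375), (83.87700653076172, 66.0802230834961), 50.801414489746094)
[319.4 200.2] ((458.1880798339844, 357.64239501953125), (44.868408203125, 45.34668731689453), 59.528499603271484)
```

Wrist confirms the square tin at (458.5,357.6), yaw ~59°. Descend, grasp and lift.

{"method": "send_rows", "body": {
  "increments": [
    {"dx": 0, "dy": 0, "dz": -25, "spin": 0},
    {"dx": 0, "dy": 0, "dz": -25, "spin": 0},
    {"dx": 0, "dy": 0, "dz": -20, "spin": 0},
    {"dx": 0, "dy": 0, "dz": -15, "spin": 0},
    {"dx": 0, "dy": 0, "dz": -15, "spin": 0},
    {"dx": 0, "dy": 0, "dz": -11, "spin": 0},
    {"dx": 0, "dy": 0, "dz": 0, "spin": 0},
    {"dx": 0, "dy": 0, "dz": 0, "spin": 0}
  ],
  "gripper": 70
}}

```text
clock: 11.95
eef_pos: [459.3, 356.3, 7.5]
tool_rot: [0.27, 0.963, -0.001, -0.0]
ft_force: [0.4, -0.3, 0.4]
width: 69.7
finger_force: 0.0
```

{"method": "send_rows", "body": {
  "increments": [
    {"dx": 0, "dy": 0, "dz": 0, "spin": 0},
    {"dx": 0, "dy": 0, "dz": 0, "spin": 0},
    {"dx": 0, "dy": 0, "dz": 0, "spin": 0},
    {"dx": 0, "dy": 0, "dz": 0, "spin": 0},
    {"dx": 0, "dy": 0, "dz": 0, "spin": 0},
    {"dx": 0, "dy": 0, "dz": 0, "spin": 0},
    {"dx": 0, "dy": 0, "dz": 0, "spin": 0}
  ],
  "gripper": 35,
  "grip_force": 20
}}

```text
clock: 12.53
eef_pos: [459.7, 357.5, 8.3]
tool_rot: [0.269, 0.963, 0.0, 0.0]
ft_force: [0.2, -0.3, 6.6]
width: 46.1
finger_force: 20.0
```

{"method": "send_rows", "body": {
  "increments": [
    {"dx": 0, "dy": 0, "dz": 10, "spin": 0},
    {"dx": 0, "dy": 0, "dz": 25, "spin": 0},
    {"dx": 0, "dy": 0, "dz": 30, "spin": 0},
    {"dx": 0, "dy": 0, "dz": 25, "spin": 0},
    {"dx": 1, "dy": -15, "dz": 0, "spin": 0},
    {"dx": 1.5, "dy": -28, "dz": 0, "spin": 0.05},
    {"dx": 1.5, "dy": -28, "dz": 0, "spin": 0.06},
    {"dx": 1.5, "dy": -28, "dz": 0, "spin": 0.06},
    {"dx": 1.5, "dy": -28, "dz": 0, "spin": 0.06},
    {"dx": 1.5, "dy": -28, "dz": 0, "spin": 0.06},
    {"dx": 1.5, "dy": -28, "dz": 0, "spin": 0},
    {"dx": 1.5, "dy": -28, "dz": 0, "spin": 0}
  ]
}}

```text
clock: 13.53
eef_pos: [469.5, 144.3, 96.9]
tool_rot: [0.127, 0.992, -0.0, -0.001]
ft_force: [0.4, 1.3, -2.5]
width: 45.8
finger_force: 20.0
```

{"method": "send_rows", "body": {
  "increments": [
    {"dx": 1.5, "dy": -28, "dz": 0, "spin": 0},
    {"dx": 1.5, "dy": -28, "dz": 0, "spin": 0},
    {"dx": 1.5, "dy": -28, "dz": 0, "spin": 0},
    {"dx": 1.5, "dy": -28, "dz": 0, "spin": 0},
    {"dx": 1.5, "dy": -28, "dz": 0, "spin": 0},
    {"dx": 1.5, "dy": -28, "dz": 0, "spin": 0},
    {"dx": 2, "dy": -28, "dz": 0, "spin": 0},
    {"dx": 2, "dy": -28, "dz": 0, "spin": 0},
    {"dx": 2, "dy": -28, "dz": 0, "spin": 0},
    {"dx": 2, "dy": -28, "dz": 0, "spin": 0},
    {"dx": 2, "dy": -28, "dz": 0, "spin": 0},
    {"dx": 2, "dy": -28, "dz": 0, "spin": 0}
  ]
}}

```text
clock: 14.53
eef_pos: [490.3, -191.0, 96.8]
tool_rot: [0.128, 0.992, 0.0, -0.001]
ft_force: [0.9, 0.1, -2.6]
width: 45.7
finger_force: 20.0
```

{"method": "send_rows", "body": {
  "increments": [
    {"dx": 1, "dy": -13, "dz": 0, "spin": 0},
    {"dx": 0, "dy": 0, "dz": 0, "spin": 0},
    {"dx": 0, "dy": 0, "dz": 0, "spin": 0}
  ]
}}

```text
clock: 14.78
eef_pos: [491.7, -202.5, 96.9]
tool_rot: [0.128, 0.992, 0.001, -0.001]
ft_force: [1.4, 0.5, -1.5]
width: 46.1
finger_force: 20.0
```

```bash
python3 - <<'E'
from station import bot, imaging
from h import *
s=bot.read_state();print(s["clock"],s["eef_pos"],yaw(s),s["width"],s["finger_force"],s["ft_force"])
E
```

```text
14.7833 [ 491.74297901 -202.53079533   96.94295891] 75.24030137995166 46.08361663330021 19.99691292643547 [ 1.37887381  0.49721633 -1.53904059]
```

{"method": "send_rows", "body": {
  "increments": [
    {"dx": 1, "dy": 0, "dz": -25, "spin": 0},
    {"dx": 0, "dy": 0, "dz": -20, "spin": 0},
    {"dx": 0, "dy": 0, "dz": -12, "spin": 0},
    {"dx": 0, "dy": 0, "dz": -8, "spin": 0},
    {"dx": 0, "dy": 0, "dz": -5, "spin": 0},
    {"dx": 0, "dy": 0, "dz": -3, "spin": 0},
    {"dx": 0, "dy": 0, "dz": -2, "spin": 0},
    {"dx": 0, "dy": 0, "dz": -1, "spin": 0},
    {"dx": 0, "dy": 0, "dz": -0.5, "spin": 0},
    {"dx": 0, "dy": 0, "dz": 0, "spin": 0},
    {"dx": 0, "dy": 0, "dz": 0, "spin": 0}
  ]
}}

```text
clock: 15.7
eef_pos: [494.1, -202.9, 21.5]
tool_rot: [0.128, 0.992, -0.0, 0.0]
ft_force: [0.6, -0.3, -2.5]
width: 46.0
finger_force: 20.0
```

{"method": "send_rows", "body": {
  "increments": [
    {"dx": 0, "dy": 0, "dz": -0.6, "spin": 0},
    {"dx": 0, "dy": 0, "dz": 0, "spin": 0},
    {"dx": 0, "dy": 0, "dz": 0, "spin": 0}
  ]
}}

```text
clock: 15.95
eef_pos: [493.9, -202.8, 20.6]
tool_rot: [0.128, 0.992, -0.0, 0.0]
ft_force: [-0.5, 0.8, -2.0]
width: 46.2
finger_force: 20.0
```

{"method": "send_rows", "body": {
  "increments": [
    {"dx": 0, "dy": 0, "dz": -0.6, "spin": 0},
    {"dx": 0, "dy": 0, "dz": 0, "spin": 0},
    {"dx": 0, "dy": 0, "dz": 0, "spin": 0}
  ]
}}

```text
clock: 16.2
eef_pos: [493.7, -202.7, 19.9]
tool_rot: [0.128, 0.992, -0.0, -0.0]
ft_force: [0.4, 0.2, -1.6]
width: 46.1
finger_force: 20.0
```

{"method": "send_rows", "body": {
  "increments": [
    {"dx": -1, "dy": 0, "dz": -0.6, "spin": 0},
    {"dx": 0, "dy": 0, "dz": 0, "spin": 0},
    {"dx": 0, "dy": 0, "dz": 0, "spin": 0}
  ]
}}

```text
clock: 16.45
eef_pos: [492.9, -202.8, 19.4]
tool_rot: [0.128, 0.992, -0.0, 0.0]
ft_force: [0.1, -0.6, -0.9]
width: 45.9
finger_force: 20.0
```

{"method": "send_rows", "body": {
  "increments": [
    {"dx": 0, "dy": 0, "dz": -0.6, "spin": 0},
    {"dx": 0, "dy": 0, "dz": 0, "spin": 0},
    {"dx": 0, "dy": 0, "dz": 0, "spin": 0}
  ]
}}

```text
clock: 16.7
eef_pos: [492.9, -202.8, 19.3]
tool_rot: [0.128, 0.992, -0.0, 0.0]
ft_force: [-1.4, 0.3, 4.3]
width: 45.3
finger_force: 20.0
```

Contact at 19.3. Release, go to the oblong tin.

{"method": "send_rows", "body": {
  "increments": [
    {"dx": 0, "dy": 0, "dz": 0, "spin": 0},
    {"dx": 0, "dy": 0, "dz": 0, "spin": 0},
    {"dx": 0, "dy": 0, "dz": 0, "spin": 0},
    {"dx": 0, "dy": 0, "dz": 0, "spin": 0},
    {"dx": 0, "dy": 0, "dz": 0, "spin": 0},
    {"dx": 0, "dy": 0, "dz": 10, "spin": 0},
    {"dx": 0, "dy": 0, "dz": 25, "spin": 0},
    {"dx": 0, "dy": 0, "dz": 35, "spin": 0},
    {"dx": 0, "dy": 0, "dz": 30, "spin": 0},
    {"dx": -2, "dy": 15, "dz": 0, "spin": 0.06},
    {"dx": -2.4, "dy": 29, "dz": 0, "spin": 0.06},
    {"dx": -2.4, "dy": 29, "dz": 0, "spin": 0}
  ],
  "gripper": 64
}}

```text
clock: 17.7
eef_pos: [486.8, -129.9, 120.3]
tool_rot: [0.067, 0.998, -0.001, 0.001]
ft_force: [1.2, -0.4, 0.2]
width: 64.0
finger_force: 0.0
```

{"method": "send_rows", "body": {
  "increments": [
    {"dx": -2.4, "dy": 29, "dz": 0, "spin": 0},
    {"dx": -2.4, "dy": 29, "dz": 0, "spin": 0},
    {"dx": -2.4, "dy": 29, "dz": 0, "spin": 0},
    {"dx": -2.4, "dy": 29, "dz": 0, "spin": 0},
    {"dx": -2.4, "dy": 29, "dz": 0, "spin": 0},
    {"dx": -2.4, "dy": 29, "dz": 0, "spin": 0},
    {"dx": -2.4, "dy": 29, "dz": 0, "spin": 0},
    {"dx": -2.4, "dy": 29, "dz": 0, "spin": 0},
    {"dx": -2.4, "dy": 29, "dz": 0, "spin": 0},
    {"dx": -2.4, "dy": 29, "dz": 0, "spin": 0},
    {"dx": -2.4, "dy": 29, "dz": 0, "spin": 0},
    {"dx": -2, "dy": 23, "dz": 0, "spin": 0}
  ]
}}

```text
clock: 18.7
eef_pos: [457.4, 214.4, 119.5]
tool_rot: [0.068, 0.998, 0.0, 0.0]
ft_force: [0.3, 1.4, 0.0]
width: 63.9
finger_force: 0.0
```

{"method": "send_rows", "body": {
  "increments": [
    {"dx": 0, "dy": 0, "dz": 0, "spin": 0},
    {"dx": 0, "dy": 0, "dz": 0, "spin": 0}
  ]
}}

```text
clock: 18.87
eef_pos: [457.5, 213.1, 119.2]
tool_rot: [0.067, 0.998, -0.0, 0.0]
ft_force: [0.2, -0.0, -0.5]
width: 64.1
finger_force: 0.0
```

```bash
python3 - <<'E'
from station import bot, imaging
from h import *
s=bot.read_state();print(s["clock"],s["eef_pos"],yaw(s),s["width"],s["finger_force"],s["ft_force"])
w=imaging.read_camera("wrist");np.savez("w5.npz",**w)
for n,X in(("ob",(456.5,212.6,69)),("vial",(563,326,82))): print(n,proj(w,np.array(X)))
for k in blobs(lids(w,130),150):
    rc=cv2.minAreaRect(np.array([onz(w,p[0],70)[:2] for p in k],np.float32)); print(cen(k).round(1),rc)
E
```

```text
18.8667 [457.51036456 213.12392333 119.24233753] 82.37385883752698 64.07791139357258 0.0 [ 0.20157936 -0.03705506 -0.47747616]
ob [319.13790634 199.97764142]
vial [452.58925872 295.28609981]
[330.7 290.4] ((549.841064453125, 211.4962158203125), (36.814064025878906, 12.600626945495605), 82.42817687988281)
[165.7 195.8] ((434.9736328125, 77.63493347167969), (46.10226821899414, 52.290836334228516), 32.084815979003906)
[318.5 197.6] ((455.32330322265625, 212.16647338867188), (33.01233673095703, 61.934261322021484), 82.43109130859375)
```

{"method": "send_rows", "body": {
  "increments": [
    {"dx": -1, "dy": 0, "dz": -25, "spin": 0},
    {"dx": 0, "dy": 0, "dz": -25, "spin": 0},
    {"dx": 0, "dy": 0, "dz": -20, "spin": 0},
    {"dx": 0, "dy": 0, "dz": -15, "spin": 0},
    {"dx": 0, "dy": 0, "dz": -15, "spin": 0},
    {"dx": 0, "dy": 0, "dz": -11, "spin": 0},
    {"dx": 0, "dy": 0, "dz": 0, "spin": 0},
    {"dx": 0, "dy": 0, "dz": 0, "spin": 0}
  ]
}}

```text
clock: 19.58
eef_pos: [456.3, 211.0, 7.6]
tool_rot: [0.069, 0.998, -0.0, -0.001]
ft_force: [0.7, 0.1, -0.3]
width: 63.9
finger_force: 0.0
```

{"method": "send_rows", "body": {
  "increments": [
    {"dx": 0, "dy": 0, "dz": 0, "spin": 0},
    {"dx": 0, "dy": 0, "dz": 0, "spin": 0},
    {"dx": 0, "dy": 0, "dz": 0, "spin": 0},
    {"dx": 0, "dy": 0, "dz": 0, "spin": 0},
    {"dx": 0, "dy": 0, "dz": 0, "spin": 0},
    {"dx": 0, "dy": 0, "dz": 0, "spin": 0},
    {"dx": 0, "dy": 0, "dz": 0, "spin": 0}
  ],
  "gripper": 25,
  "grip_force": 20
}}

```text
clock: 20.17
eef_pos: [456.9, 212.4, 8.2]
tool_rot: [0.068, 0.998, -0.0, 0.0]
ft_force: [0.1, -0.9, 4.9]
width: 34.0
finger_force: 19.9
```

{"method": "send_rows", "body": {
  "increments": [
    {"dx": 0, "dy": 0, "dz": 10, "spin": 0},
    {"dx": 0, "dy": 0, "dz": 25, "spin": 0},
    {"dx": 0, "dy": 0, "dz": 30, "spin": 0},
    {"dx": 0, "dy": 0, "dz": 25, "spin": 0},
    {"dx": 5, "dy": -27, "dz": 0, "spin": -0.03},
    {"dx": 5, "dy": -27, "dz": 0, "spin": -0.03},
    {"dx": 5, "dy": -27, "dz": 0, "spin": -0.03},
    {"dx": 5, "dy": -27, "dz": 0, "spin": -0.03},
    {"dx": 5, "dy": -27, "dz": 0, "spin": 0},
    {"dx": 5, "dy": -27, "dz": 0, "spin": 0},
    {"dx": 5, "dy": -27, "dz": 0, "spin": 0},
    {"dx": 5, "dy": -27, "dz": 0, "spin": 0}
  ]
}}

```text
clock: 21.17
eef_pos: [496.4, -4.9, 98.1]
tool_rot: [0.127, 0.992, 0.0, -0.0]
ft_force: [0.9, -0.2, -1.7]
width: 33.8
finger_force: 19.9
```

{"method": "send_rows", "body": {
  "increments": [
    {"dx": 5, "dy": -27, "dz": 0, "spin": 0},
    {"dx": 5, "dy": -27, "dz": 0, "spin": 0},
    {"dx": 5, "dy": -27, "dz": 0, "spin": 0},
    {"dx": 5, "dy": -25, "dz": 0, "spin": 0},
    {"dx": 0, "dy": 0, "dz": 0, "spin": 0},
    {"dx": 0, "dy": 0, "dz": 0, "spin": 0}
  ]
}}

```text
clock: 21.67
eef_pos: [516.7, -110.6, 98.0]
tool_rot: [0.129, 0.992, 0.0, -0.0]
ft_force: [0.2, 0.3, -0.9]
width: 34.0
finger_force: 19.9
```

```bash
python3 - <<'E'
from station import bot, imaging
from h import *
s=bot.read_state();print(s["clock"],s["eef_pos"],yaw(s),s["width"],s["finger_force"],s["ft_force"])
E
```

```text
21.6667 [ 516.68350756 -110.60423688   97.95477575] 75.20489036397916 34.003132908359134 19.908949649575476 [ 0.16665015  0.34542536 -0.94281062]
```

{"method": "send_rows", "body": {
  "increments": [
    {"dx": 0, "dy": 0, "dz": -25, "spin": 0},
    {"dx": 0, "dy": 0, "dz": -20, "spin": 0},
    {"dx": 0, "dy": 0, "dz": -12, "spin": 0},
    {"dx": 0, "dy": 0, "dz": -8, "spin": 0},
    {"dx": 0, "dy": 0, "dz": -5, "spin": 0},
    {"dx": 0, "dy": 0, "dz": -3, "spin": 0},
    {"dx": 0, "dy": 0, "dz": -2, "spin": 0},
    {"dx": 0, "dy": 0, "dz": -1.5, "spin": 0},
    {"dx": 0, "dy": 0, "dz": -1, "spin": 0},
    {"dx": 0, "dy": 0, "dz": 0, "spin": 0},
    {"dx": 0, "dy": 0, "dz": 0, "spin": 0}
  ]
}}

```text
clock: 22.58
eef_pos: [516.9, -109.8, 20.6]
tool_rot: [0.128, 0.992, -0.0, 0.0]
ft_force: [0.3, -0.8, -1.6]
width: 33.7
finger_force: 19.9
```

{"method": "send_rows", "body": {
  "increments": [
    {"dx": 0, "dy": 0, "dz": -0.6, "spin": 0},
    {"dx": 0, "dy": 0, "dz": 0, "spin": 0},
    {"dx": 0, "dy": 0, "dz": 0, "spin": 0}
  ]
}}

```text
clock: 22.83
eef_pos: [516.7, -109.8, 19.7]
tool_rot: [0.128, 0.992, -0.0, 0.0]
ft_force: [0.2, 1.0, -1.4]
width: 34.1
finger_force: 19.9
```

{"method": "send_rows", "body": {
  "increments": [
    {"dx": 0, "dy": 0, "dz": -0.6, "spin": 0},
    {"dx": 0, "dy": 0, "dz": 0, "spin": 0},
    {"dx": 0, "dy": 0, "dz": 0, "spin": 0}
  ]
}}

```text
clock: 23.08
eef_pos: [516.7, -109.8, 19.1]
tool_rot: [0.128, 0.992, -0.0, 0.0]
ft_force: [-0.5, -1.0, 1.7]
width: 34.2
finger_force: 19.9
```

{"method": "send_rows", "body": {
  "increments": [
    {"dx": 0, "dy": 0, "dz": -0.4, "spin": 0},
    {"dx": 0, "dy": 0, "dz": 0, "spin": 0}
  ]
}}

```text
clock: 23.25
eef_pos: [516.7, -110.0, 19.0]
tool_rot: [0.127, 0.992, -0.0, 0.0]
ft_force: [-1.6, -2.1, 3.9]
width: 34.1
finger_force: 20.0
```

{"method": "send_rows", "body": {
  "increments": [
    {"dx": 0, "dy": 0, "dz": 0, "spin": 0},
    {"dx": 0, "dy": 0, "dz": 0, "spin": 0},
    {"dx": 0, "dy": 0, "dz": 0, "spin": 0},
    {"dx": 0, "dy": 0, "dz": 0, "spin": 0},
    {"dx": 0, "dy": 0, "dz": 0, "spin": 0},
    {"dx": 0, "dy": 0, "dz": 10, "spin": 0},
    {"dx": 0, "dy": 0, "dz": 25, "spin": 0},
    {"dx": 0, "dy": 0, "dz": 35, "spin": 0},
    {"dx": 0, "dy": 0, "dz": 30, "spin": 0},
    {"dx": 2, "dy": 15, "dz": 0, "spin": 0},
    {"dx": 3, "dy": 29, "dz": 0, "spin": 0},
    {"dx": 3, "dy": 29, "dz": 0, "spin": 0}
  ],
  "gripper": 54
}}

```text
clock: 24.25
eef_pos: [525.6, -36.7, 120.4]
tool_rot: [0.129, 0.992, -0.0, 0.001]
ft_force: [-0.4, 0.7, -0.1]
width: 53.9
finger_force: 0.0
```

{"method": "send_rows", "body": {
  "increments": [
    {"dx": 3, "dy": 29, "dz": 0, "spin": 0},
    {"dx": 3, "dy": 29, "dz": 0, "spin": 0},
    {"dx": 3, "dy": 29, "dz": 0, "spin": 0},
    {"dx": 3, "dy": 29, "dz": 0, "spin": 0},
    {"dx": 3, "dy": 29, "dz": 0, "spin": 0},
    {"dx": 3, "dy": 29, "dz": 0, "spin": 0},
    {"dx": 3, "dy": 29, "dz": 0, "spin": 0},
    {"dx": 3, "dy": 29, "dz": 0, "spin": 0},
    {"dx": 3, "dy": 29, "dz": 0, "spin": 0},
    {"dx": 3, "dy": 29, "dz": 0, "spin": 0},
    {"dx": 3, "dy": 29, "dz": 0, "spin": 0},
    {"dx": 4, "dy": 29, "dz": 0, "spin": 0}
  ]
}}

```text
clock: 25.25
eef_pos: [561.3, 312.8, 119.4]
tool_rot: [0.127, 0.992, -0.0, 0.0]
ft_force: [0.9, 0.3, 0.5]
width: 54.1
finger_force: 0.0
```

{"method": "send_rows", "body": {
  "increments": [
    {"dx": 1, "dy": 14, "dz": 0, "spin": 0},
    {"dx": 0, "dy": 0, "dz": 0, "spin": 0},
    {"dx": 0, "dy": 0, "dz": 0, "spin": 0}
  ]
}}

```text
clock: 25.5
eef_pos: [562.3, 325.1, 118.7]
tool_rot: [0.127, 0.992, -0.0, -0.0]
ft_force: [-0.3, 0.5, 0.1]
width: 54.0
finger_force: 0.0
```

```bash
python3 - <<'E'
from station import bot, imaging
from h import *
s=bot.read_state();print(s["clock"],s["eef_pos"],yaw(s),s["width"])
w=imaging.read_camera("wrist");np.savez("w6.npz",**w);t=imaging.read_camera("top");np.savez("t6.npz",**t)
p=proj(w,np.array((563,326,82)));print(p)
x,y=p.round().astype(int)
a=cv2.resize(w["pixels"][y-60:y+60,x-60:x+60],(400,400),interpolation=cv2.INTER_CUBIC)
b=cv2.resize(t["pixels"][115:235,375:495],(400,400),interpolation=cv2.INTER_CUBIC)
cv2.imwrite("pics/w6.png",np.hstack([a,b]))
E
```

```text
25.5 [562.25834098 325.13826988 118.73454734] 75.43158638944024 54.01324609310161
[321.11629881 206.39038896]
```

View pics/w6.png

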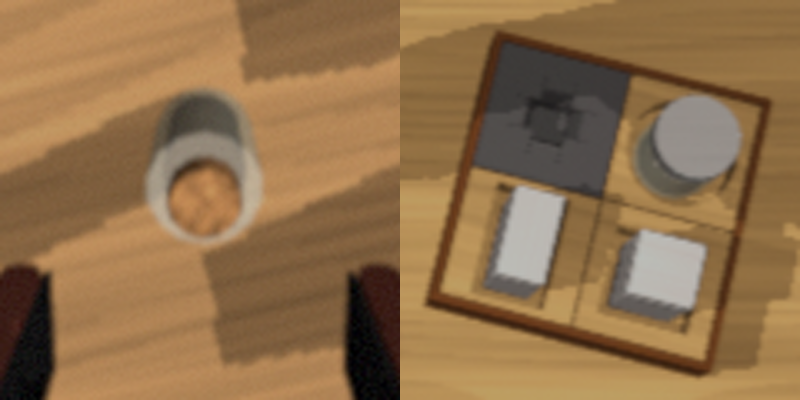

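The left crop shows the cork centred at (204,198), i.e. px (322.2,205.4), within 1 px of prediction. The right crop shows jar, square and oblong tins standing in their wells. Grasp the vial.

{"method": "send_rows", "body": {
  "increments": [
    {"dx": 0, "dy": 0, "dz": -25, "spin": 0},
    {"dx": 0, "dy": 0, "dz": -25, "spin": 0},
    {"dx": 0, "dy": 0, "dz": -20, "spin": 0},
    {"dx": 0, "dy": 0, "dz": -18, "spin": 0},
    {"dx": 0, "dy": 0, "dz": -17, "spin": 0},
    {"dx": 0, "dy": 0, "dz": -11, "spin": 0},
    {"dx": 0, "dy": 0, "dz": 0, "spin": 0},
    {"dx": 0, "dy": 0, "dz": 0, "spin": 0}
  ]
}}

```text
clock: 26.27
eef_pos: [562.4, 324.2, 2.5]
tool_rot: [0.128, 0.992, -0.0, -0.001]
ft_force: [-0.1, -0.1, 0.2]
width: 54.4
finger_force: 0.0
```

{"method": "send_rows", "body": {
  "increments": [
    {"dx": 0, "dy": 0, "dz": 0, "spin": 0},
    {"dx": 0, "dy": 0, "dz": 0, "spin": 0},
    {"dx": 0, "dy": 0, "dz": 0, "spin": 0},
    {"dx": 0, "dy": 0, "dz": 0, "spin": 0},
    {"dx": 0, "dy": 0, "dz": 0, "spin": 0},
    {"dx": 0, "dy": 0, "dz": 0, "spin": 0},
    {"dx": 0, "dy": 0, "dz": 0, "spin": 0}
  ],
  "gripper": 24,
  "grip_force": 40
}}

```text
clock: 26.85
eef_pos: [563.3, 325.6, 3.5]
tool_rot: [0.127, 0.992, 0.0, 0.001]
ft_force: [0.2, -1.1, 5.5]
width: 31.2
finger_force: 40.0
```

{"method": "send_rows", "body": {
  "increments": [
    {"dx": 0, "dy": 0, "dz": 10, "spin": 0},
    {"dx": 0, "dy": 0, "dz": 25, "spin": 0},
    {"dx": 0, "dy": 0, "dz": 30, "spin": 0},
    {"dx": 0, "dy": 0, "dz": 30, "spin": 0},
    {"dx": 2.7, "dy": -27, "dz": 0, "spin": 0},
    {"dx": 2.7, "dy": -27, "dz": 0, "spin": 0},
    {"dx": 2.7, "dy": -27, "dz": 0, "spin": 0},
    {"dx": 2.7, "dy": -27, "dz": 0, "spin": 0},
    {"dx": 2.7, "dy": -27, "dz": 0, "spin": 0},
    {"dx": 2.7, "dy": -27, "dz": 0, "spin": 0},
    {"dx": 2.7, "dy": -27, "dz": 0, "spin": 0},
    {"dx": 2.7, "dy": -27, "dz": 0, "spin": 0}
  ]
}}

```text
clock: 27.85
eef_pos: [583.9, 108.1, 98.0]
tool_rot: [0.127, 0.992, -0.0, -0.0]
ft_force: [0.0, 0.2, -0.7]
width: 31.6
finger_force: 40.0
```

{"method": "send_rows", "body": {
  "increments": [
    {"dx": 2.7, "dy": -27, "dz": 0, "spin": 0},
    {"dx": 2.7, "dy": -27, "dz": 0, "spin": 0},
    {"dx": 2.7, "dy": -27, "dz": 0, "spin": 0},
    {"dx": 2.7, "dy": -27, "dz": 0, "spin": 0},
    {"dx": 2.7, "dy": -27, "dz": 0, "spin": 0},
    {"dx": 2.7, "dy": -27, "dz": 0, "spin": 0},
    {"dx": 2.7, "dy": -27, "dz": 0, "spin": 0},
    {"dx": 2.7, "dy": -27, "dz": 0, "spin": 0},
    {"dx": 2.7, "dy": -28, "dz": 0, "spin": 0},
    {"dx": 0, "dy": 0, "dz": 0, "spin": 0},
    {"dx": 0, "dy": 0, "dz": 0, "spin": 0},
    {"dx": 0, "dy": 0, "dz": 0, "spin": 0}
  ]
}}

```text
clock: 28.85
eef_pos: [608.0, -134.1, 97.6]
tool_rot: [0.128, 0.992, 0.0, -0.0]
ft_force: [-0.5, -0.0, -0.8]
width: 31.2
finger_force: 40.0
```

```bash
python3 - <<'E'
from station import bot, imaging
from h import *
s=bot.read_state();print(s["clock"],s["eef_pos"],yaw(s),s["width"],s["finger_force"],s["ft_force"])
w=imaging.read_camera("wrist");np.savez("w7.npz",**w);t=imaging.read_camera("side");np.savez("s7.npz",**t)
x,y=proj(w,np.array((609.6,-134.2,36))).round().astype(int);print(x,y)
p=proj(t,np.array((609.6,-134.2,36))).round().astype(int);print(p)
a=cv2.resize(w["pixels"][y-80:y+80,x-80:x+80],(400,400),interpolation=cv2.INTER_CUBIC)
b=cv2.resize(t["pixels"][p[1]-90:p[1]+40,p[0]-65:p[0]+65],(400,400),interpolation=cv2.INTER_CUBIC)
cv2.imwrite("pics/w7.png",np.hstack([a,b]))
E
```

```text
28.85 [ 608.00013287 -134.11333344   97.59696992] 75.3110847191459 31.19990633096302 39.96337294578552 [-0.50595257 -0.03989088 -0.84187711]
320 199
[430 257]
```

View pics/w7.png

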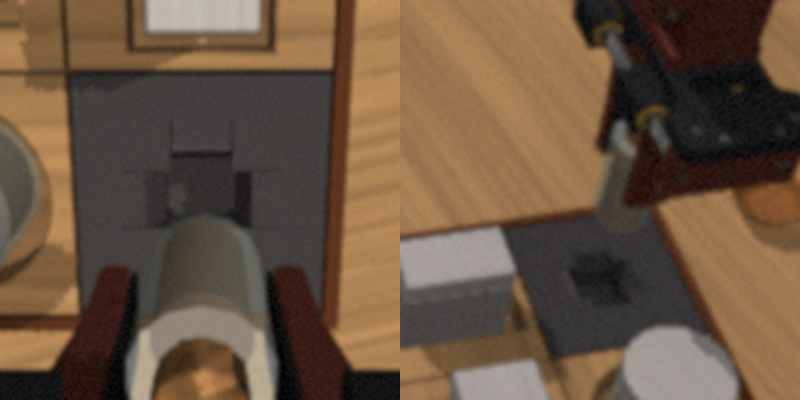

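The left crop shows the foam cutout centred at (199,198), as predicted (200,200); the right crop shows the vial hanging upright over it. Lower, then press in small steps.

{"method": "send_rows", "body": {
  "increments": [
    {"dx": 1.5, "dy": 0, "dz": -20, "spin": 0},
    {"dx": 0, "dy": 0, "dz": -20, "spin": 0},
    {"dx": 0, "dy": 0, "dz": -12, "spin": 0},
    {"dx": 0, "dy": 0, "dz": -6, "spin": 0},
    {"dx": 0, "dy": 0, "dz": -3, "spin": 0},
    {"dx": 0, "dy": 0, "dz": -2, "spin": 0},
    {"dx": 0, "dy": 0, "dz": -2, "spin": 0},
    {"dx": 0, "dy": 0, "dz": -2, "spin": 0},
    {"dx": 0, "dy": 0, "dz": 0, "spin": 0}
  ],
  "grip_force": 50
}}

```text
clock: 29.7
eef_pos: [610.3, -134.8, 30.9]
tool_rot: [0.128, 0.992, -0.0, 0.0]
ft_force: [-0.1, 0.4, -0.9]
width: 30.8
finger_force: 50.0
```

{"method": "send_rows", "body": {
  "increments": [
    {"dx": 0, "dy": 0, "dz": -2, "spin": 0},
    {"dx": 0, "dy": 0, "dz": -2, "spin": 0},
    {"dx": 0, "dy": 0, "dz": -2, "spin": 0},
    {"dx": 0, "dy": 0, "dz": -2, "spin": 0},
    {"dx": 0, "dy": 0, "dz": 0, "spin": 0}
  ]
}}

```text
clock: 30.12
eef_pos: [609.5, -134.7, 22.3]
tool_rot: [0.128, 0.992, -0.0, -0.0]
ft_force: [-0.6, -0.5, -0.7]
width: 31.2
finger_force: 50.0
```

{"method": "send_rows", "body": {
  "increments": [
    {"dx": 0, "dy": 0, "dz": -1.5, "spin": 0},
    {"dx": 0, "dy": 0, "dz": -1.5, "spin": 0},
    {"dx": 0, "dy": 0, "dz": -1, "spin": 0},
    {"dx": 0, "dy": 0, "dz": 0, "spin": 0}
  ]
}}

```text
clock: 30.45
eef_pos: [609.8, -134.8, 18.6]
tool_rot: [0.128, 0.992, -0.0, -0.0]
ft_force: [-1.5, -0.9, 2.1]
width: 31.3
finger_force: 50.0
```

{"method": "send_rows", "body": {
  "increments": [
    {"dx": 0, "dy": 0, "dz": -1, "spin": 0},
    {"dx": 0, "dy": 0, "dz": -1, "spin": 0},
    {"dx": 0, "dy": 0, "dz": -0.5, "spin": 0},
    {"dx": 0, "dy": 0, "dz": 0, "spin": 0}
  ]
}}

```text
clock: 30.78
eef_pos: [609.8, -134.7, 16.0]
tool_rot: [0.128, 0.992, -0.0, -0.0]
ft_force: [-2.8, -0.8, 3.0]
width: 31.0
finger_force: 50.0
```

{"method": "send_rows", "body": {
  "increments": [
    {"dx": -0.7, "dy": 0, "dz": -1, "spin": 0},
    {"dx": 0, "dy": 0, "dz": -0.7, "spin": 0},
    {"dx": 0, "dy": 0, "dz": 0, "spin": 0},
    {"dx": 0, "dy": 0, "dz": 0, "spin": 0}
  ]
}}

```text
clock: 31.12
eef_pos: [609.6, -134.7, 14.6]
tool_rot: [0.128, 0.992, -0.0, 0.0]
ft_force: [-2.3, -0.5, 4.4]
width: 31.3
finger_force: 50.0
```

{"method": "send_rows", "body": {
  "increments": [
    {"dx": 0, "dy": 0, "dz": -0.7, "spin": 0},
    {"dx": 0, "dy": 0, "dz": 0, "spin": 0},
    {"dx": 0, "dy": 0, "dz": 0, "spin": 0}
  ]
}}

```text
clock: 31.37
eef_pos: [609.7, -134.7, 14.5]
tool_rot: [0.128, 0.992, -0.0, 0.0]
ft_force: [-3.5, 0.5, 9.3]
width: 31.0
finger_force: 50.0
```

{"method": "send_rows", "body": {
  "increments": [
    {"dx": 0, "dy": 0, "dz": -0.7, "spin": 0},
    {"dx": 0, "dy": 0, "dz": 0, "spin": 0},
    {"dx": 0, "dy": 0, "dz": 0, "spin": 0}
  ]
}}

```text
clock: 31.62
eef_pos: [609.8, -134.8, 14.5]
tool_rot: [0.127, 0.992, -0.0, 0.001]
ft_force: [-4.4, 0.5, 14.8]
width: 31.3
finger_force: 50.0
```

{"method": "send_rows", "body": {
  "increments": [
    {"dx": 0, "dy": 0, "dz": -0.8, "spin": 0},
    {"dx": 0, "dy": 0, "dz": 0, "spin": 0},
    {"dx": 0, "dy": 0, "dz": 0, "spin": 0}
  ]
}}

```text
clock: 31.87
eef_pos: [609.9, -134.8, 14.4]
tool_rot: [0.127, 0.992, -0.0, 0.001]
ft_force: [-6.5, 1.5, 20.8]
width: 30.6
finger_force: 50.0
```

Hard stop at 14.4 (grasp height +11), 20.8 N: seated. Relax, release and retreat.

{"method": "send_rows", "body": {
  "increments": [
    {"dx": 0, "dy": 0, "dz": 1.5, "spin": 0},
    {"dx": 0, "dy": 0, "dz": 0, "spin": 0},
    {"dx": 0, "dy": 0, "dz": 0, "spin": 0}
  ]
}}

```text
clock: 32.12
eef_pos: [609.7, -134.8, 14.5]
tool_rot: [0.128, 0.992, -0.0, 0.0]
ft_force: [-3.4, -0.3, 10.4]
width: 31.2
finger_force: 50.0
```

{"method": "send_rows", "body": {
  "increments": [
    {"dx": 0, "dy": 0, "dz": 0, "spin": 0},
    {"dx": 0, "dy": 0, "dz": 0, "spin": 0},
    {"dx": 0, "dy": 0, "dz": 0, "spin": 0},
    {"dx": 0, "dy": 0, "dz": 0, "spin": 0},
    {"dx": 0, "dy": 0, "dz": 0, "spin": 0},
    {"dx": 0, "dy": 0, "dz": 5, "spin": 0},
    {"dx": 0, "dy": 0, "dz": 15, "spin": 0},
    {"dx": 0, "dy": 0, "dz": 30, "spin": 0},
    {"dx": 0, "dy": 0, "dz": 35, "spin": 0},
    {"dx": 0, "dy": 0, "dz": 30, "spin": 0},
    {"dx": 0, "dy": 25, "dz": 20, "spin": 0},
    {"dx": -5, "dy": 30, "dz": 0, "spin": 0}
  ],
  "gripper": 52
}}

```text
clock: 33.12
eef_pos: [609.2, -81.8, 154.5]
tool_rot: [0.129, 0.992, -0.001, 0.005]
ft_force: [0.6, 0.1, -0.4]
width: 52.0
finger_force: 0.0
```

{"method": "send_rows", "body": {
  "increments": [
    {"dx": -8, "dy": 35, "dz": 0, "spin": 0},
    {"dx": -8, "dy": 35, "dz": 0, "spin": 0},
    {"dx": -8, "dy": 35, "dz": 0, "spin": 0},
    {"dx": -8, "dy": 35, "dz": 0, "spin": 0},
    {"dx": -8, "dy": 35, "dz": 0, "spin": 0},
    {"dx": -8, "dy": 35, "dz": 0, "spin": 0},
    {"dx": 0, "dy": 0, "dz": 0, "spin": 0},
    {"dx": 0, "dy": 0, "dz": 0, "spin": 0}
  ]
}}

```text
clock: 33.78
eef_pos: [555.8, 131.9, 149.1]
tool_rot: [0.126, 0.992, -0.0, 0.0]
ft_force: [0.3, 0.3, 1.0]
width: 52.0
finger_force: 0.0
```

```bash
python3 - <<'E'
from station import bot, imaging
from h import *
s=bot.read_state();print(s["clock"],s["eef_pos"])
t=imaging.read_camera("top");S=imaging.read_camera("side");np.savez("t8.npz",**t);np.savez("s8.npz",**S)
a=cv2.resize(t["pixels"][115:235,375:495],(400,400),interpolation=cv2.INTER_CUBIC)
b=cv2.resize(S["pixels"][200:360,340:500],(400,400),interpolation=cv2.INTER_CUBIC)
cv2.imwrite("pics/e8.png",np.hstack([a,b]))
for z in(93,82,79):print(z,[((proj(t,np.array((609.6,-134.2,z)))-[375,115])*400/120).round(),((proj(S,np.array((609.6,-134.2,z)))-[340,200])*2.5).round()])
E
```

```text
33.7833 [555.81248812 131.93802765 149.05464175]
93 [array([166.,  95.]), array([239.,  95.])]
82 [array([163., 100.]), array([236., 105.])]
79 [array([162., 101.]), array([235., 108.])]
```

View pics/e8.png

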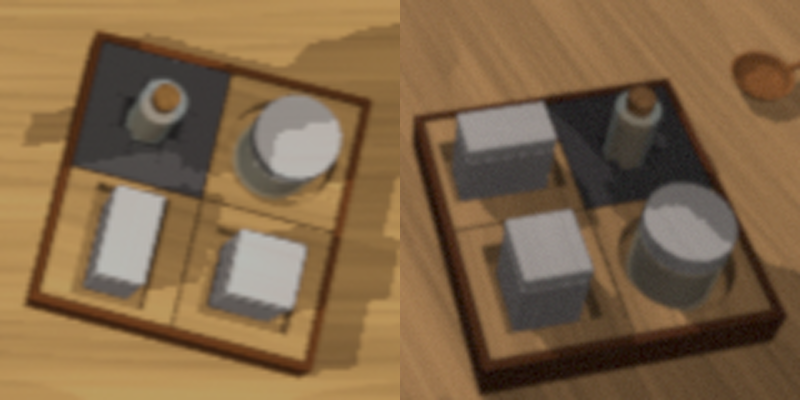

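The final picture shows all four in the box. The cork top is at (166,97) in the top crop and (241,96) in the side crop, against (166,95) and (239,95) projected for a fully seated vial at z=93. Handing in.

```bash
python3 -c "
from station import bot;print(bot.finish_job())"
```

```text
the job is handed in; nothing more can be done
None
```

The spice box is packed and handed in at about 34 s: the wide jar, square tin and oblong tin were set down in their wells, the vial was pressed home in the foam, and the narrow jar and six-sided tin were not touched.

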